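Set up the ladder-frame prop stand

ROBOT

A 6-joint arm with a two-finger parallel gripper is mounted at the origin on a cart in front of the work surface, level with it; the furniture and walls round the work are solid. World frame = base frame: x ahead of the robot, y to its left, z up, the work surface at z = 0. Lengths are in m, angles in rad, forces in N, time in s.
With the tool pointing down it reaches from about 0.325 to 0.9 m from the base axis. Payload 6.1 kg.
Tool frame: the origin (TCP) lies on the centre line of the jaws, within the pads' length; the fingertips stand 17 mm ahead of it and the grasp point (between the pads) lies 2 mm behind it; z points along the fingers, y is the line along which they close (so a half turn about z gives the same grasp; the last joint's range is limited). The gripper opens to 87 mm and grips with 3 to 60 N. Pads are 19 mm wide; open, the fingers measure 117 mm over their backs; the gripper's body (75 mm by 190 mm) begins 51 mm behind the grasp point.
Start: joints at [-1.469, 0.22, 1.526, -0, 1.395, -0.126], TCP at [0.141, -0.609, 0.24] pointing down, gripper open.
Joint ranges: [-2.98, 2.98], [-0.91, 2.08], [0.09, 2.57], [-1.24, 4.39], [0.2, 2.65], [-2.68, 2.68]. Speed limits (rad/s): [2.57, 2.57, 3.01, 3.14, 3.14, 3.14].

INTERFACE

Orientations are given as a unit quaternion [x, y, z, w].
In Python, from cell import r gives the robot as it stands.
- The arm moves only by the tool play_rows, never from a script. Its argument "moves" is a list that holds one entry, the list of rows, each a list of 7 numbers: the turn, a rotation vector about the tool's x, y, z in rad, then the shift along the tool's x, y, z in m, then the opening, from 0 (shut) to 1 (fully open). A call has 1 to 12 rows; each row is the pose to reach, as a shift and turn from the pose commanded when the call began, along the tool's axes at that moment; what a row does not reach only later rows make up. A row lasts 1/8 s, in which the tool goes at most 62.5 mm and 10.7 degrees, less where a joint would pass 70% of its speed; a pose out of reach is approached as far as the arm can. A call with a gripper value outside its range is refused whole. The fingers move at their own pace and stop on an object; "grip_force" is the grip in N (left out, the last holds). Time passes only in rows, so rows that repeat a pose let the fingers close. It gives the time, the measured TCP pose, the force, the opening and the grip force at its end, in the units of the state.
- r.observe(): the state, without advancing time (a new reading comes with each control period).
- r.snapshot(name): name is "scene" or "side" or "wrist"; returns a dict with "pixels" (420x560x3 uint8, red, green, blue), "mtx" (3x3 intrinsics, pixels), "dist" ([k1, k2, p1, p2, k3] as OpenCV has them; the pictures are not rectified), "R" (3x3) and "t" (3): a world point X has camera coordinates R X + t; the wrist camera has in their place "T_tool_cam" (4x4, takes a point from camera to tool coordinates, whose origin is the TCP and whose axes are the flange's). Camera axes: x right, y down, z forward; pixel columns grow to the right and rows downward; lengths in m; the calibration is good to about 2 mm. A picture is of the moment at which its call begins: read the wrist's pose just before it. There is no depth.
- r.job_done(): hands the job in; it is judged then, once.
The state is a dict: "t": time; "joint_pos": joint angles; "dq": joint speeds; "effort": joint torques, N m; "ee_pos": TCP position; "tcp_rot": TCP orientation; "ft_force": force on the tool from outside, world axes, zero at the start; "wrist_torque": the same for the moment, N m; "finger_gap": opening from 0.0 (shut) to 1.0 (fully open); "gripper_force": force on a finger pad.
Only numpy, scipy, OpenCV 4.12 (cv2) and the standard library are available. Lean on these libraries where they do the work, as an engineer would, in place of code of your own. Each camera call takes 0.05 s, during which the arm holds its last target. There are 200 camera calls.

TASK

First swing the prop stand's brace leg out sideways until it snaps fully home, with the sliding work rest still on the lowest rung. Then raise the rest until its gravity pawl has cleared the third rung from the bottom, and let it down gently, without dropping it, so that the pawl sits on that third rung. Leave the paint pot, the plaster rock and the sanding block near it where they are.

Things in the scene. Friction and masses are not known exactly. Their poses are not given: they have to be found in the camera images.
- prop_stand: Fixed bench stand: grey base 150 x 160 x 12 mm (x -80 to +70), two aluminium uprights 16 mm square, 329 mm high, at x = +30, y = +-55 mm, joined by four round steel rungs (12 mm, along y, x = +30, axes 100, 145, 190, 235 mm high). Origin on the table under it; x to the stand's back, -x to its front, which looks to the robot's front left; y to its left, z up.
- lift_rest (a joint): Height (m) of the sliding work rest (0.32-0.63 kg; falls if let go unless its pawl holds). 0 = pawl on lowest rung (start), 0.045 second, 0.090 third, 0.135 top; stop 0.175. Rising, the pawl clears a rung and falls back over it 20 mm above its seat there (third rung: from 0.110). From 0.117 the nose touches the top rung; past 0.150 it clears that too and cannot come back.
- rest_lip (a point): Middle of the lower front edge of the rest's plywood shelf: level, 80 mm wide (y), 8 mm thick, 66 mm deep, free below. At joint 0 it is 87 mm above the table, at x = -78, y = 0 in the stand's frame; it rises with the rest. Fingertips under this edge, gripper tilted, can lift it. The pawl's tail (front at x = -27 mm) lies 10 mm above the shelf's rear.
- pawl (a joint): Angle (rad) of the gravity pawl at the rest's middle: 0 = nose level, pointing back over the rungs (its stop, also when seated); grows to about 1 as a passing rung pushes the nose down; its weighted tail brings it back to 0 within about 0.3 s.
- pawl_nose_tip (a point): Tip of the pawl's nose (8 mm thick, 16 mm wide), 36 mm behind the pivot; when seated it is 10 mm above the axis of the rung it sits on, 6 mm further back.
- third_rung (a point): Middle of the axis of the third rung from the bottom, 190 mm above the table. Axes as the stand's.
- brace (a joint): Angle q (rad) of the brace leg about its upright pin: it points along (-cos q, -sin q) in the stand's frame. 0 = folded, to the front along the stand's right side; 1.571 = out square to its right (-y), the end stop. Starts at 0.3 to 0.8, slight friction; a sprung catch resists from about 0.95 (2 N at the leg's end) and snaps it home past 1.25; home and held above 1.48.
- brace_hinge (a point): Axis of the brace's hinge pin, at x = +50, y = -100 mm in the stand's frame, 20 mm above the table. Axes as the stand's.
- brace_tab (a point): Axis of the upright thumb post (14 mm wide, top 59 mm above the table) at the brace's free end, 141 mm from the hinge axis, 20 mm above the table. The leg is a steel bar 18 mm wide, 10 to 30 mm above the table, ending 148 mm from the axis; push its inner side (towards the stand) near the free end. The base beside it is 12 mm high.
- paint_pot1: Bystander: small white paint pot with a brown lid, 61 x 50 x 55 mm, right of the stand; origin under its middle.
- rock_cast1: Bystander: speckled grey plaster rock, 54 x 80 x 36 mm, left of the stand; origin under its middle.
- sanding_block: Bystander: brown sanding block, 56 x 101 x 26 mm, at the table's front edge, left of the middle; origin under its middle.

How it is judged:
On the way, in this order (a step that is already met when the one before it is completed fails the run):
1. the brace is swung out and home in its catch while the rest is still on the lowest rung (value of joint brace above 1.48 rad and value of joint lift_rest below 0.02 m), for 0.2 s.
2. the rest is raised to where the pawl clears the third rung (value of joint lift_rest above 0.106 m), for 0.05 s.
At the end, for the whole second after the job is handed in: The rest stands still with its level pawl seated on the third rung from the bottom (joint 0.090 within 5 mm), and the brace is home in its catch (above 1.48 rad) (value of joint lift_rest between 0.085 and 0.095 m and value of joint pawl below 0.15 rad and velocity of joint lift_rest between -0.01 and 0.01 m/s and value of joint brace above 1.48 rad); the robot touches nothing.
It fails at once if the rest is dropped: it sinks faster than 0.25 m/s (velocity of joint lift_rest below -0.25 m/s).
It fails at once if a bystander is moved by more than 30 mm (distance of any of paint_pot1, rock_cast1, sanding_block from where it was at the start of the episode above 0.03 m).
It also fails if it takes over 64 s, if anything falls off the work surface, if the arm or the gripper's body presses on something with over 40 N, if the wrist force passes 120 N, or if a joint passes its speed limit or range.

## Working session

There is one attempt and no reset: what is moved stays moved. The work goes in short steps, Python scripts to look and compute and a tool call to move; the robot and the scene stay as the last step left them, time stands still between calls to the robot, and variables do not carry over. Pictures are saved under pics/ and viewed, at most 10 in all, crops included, and the job is handed in when it is done.

Besides the shell and the picture viewer there is one more tool, called as a command line: name --argument value ..., lists and objects as JSON in quotes. play_rows: Moves the arm, as the interface text tells. Its arguments: {"type":"object","properties":{"moves":{"type":"array","items":{"type":"array","items":{"type":"array","items":{"type":"number"}}}},"grip_force":{"type":"number"}},"required":["moves"]}

```bash
mkdir -p pics; ls
python3 - <<'E'
from cell import r
import cv2,numpy as np,pickle
d={}
for n in("scene","side"):
    s=r.snapshot(n); d[n]=s; cv2.imwrite(f"pics/{n}0.png",cv2.resize(s["pixels"][:,:,::-1],(800,600),interpolation=cv2.INTER_CUBIC))
    print(n,np.round(s["mtx"],1).tolist(),s["dist"],np.round(-np.array(s["R"]).T@s["t"],3))
pickle.dump(d,open("s0.pkl","wb"))
o=r.observe();print(o)
E
```

```text
pics
scene [[387.8, 0.0, 279.8], [0.0, 387.8, 206.2], [0.0, 0.0, 1.0]] [-0.00442091  0.          0.          0.          0.        ] [ 0.249 -0.404  0.799]
side [[431.8, 0.0, 283.5], [0.0, 431.8, 206.7], [0.0, 0.0, 1.0]] [-0.05216364  0.          0.          0.          0.        ] [0.098 0.896 0.722]
{'t': 0.1, 'joint_pos': array([-1.46912599e+00,  2.21152301e-01,  1.52746671e+00,  8.74247784e-06,
        1.39468436e+00, -1.26088199e-01]), 'dq': array([-0.00023964, -0.00140052, -0.00166368, -0.00101767,  0.00171999,
        0.00021911]), 'effort': array([ 9.39194979e-04, -4.95943415e+01, -3.88520443e+01,  7.01579684e-02,
        5.14694816e-02, -4.71084513e-05]), 'ee_pos': array([ 0.14107561, -0.6083465 ,  0.23855937]), 'tcp_rot': array([ 9.93522485e-01,  1.13632482e-01,  1.47454046e-05, -8.55242495e-04]), 'ft_force': array([-1.02045079, -0.30381662, -0.66543817]), 'wrist_torque': array([-0.0049262 ,  0.04477651, -0.08254773]), 'gripper_force': 0.0, 'finger_gap': 0.9989841759605533}
```

View pics/scene0.png

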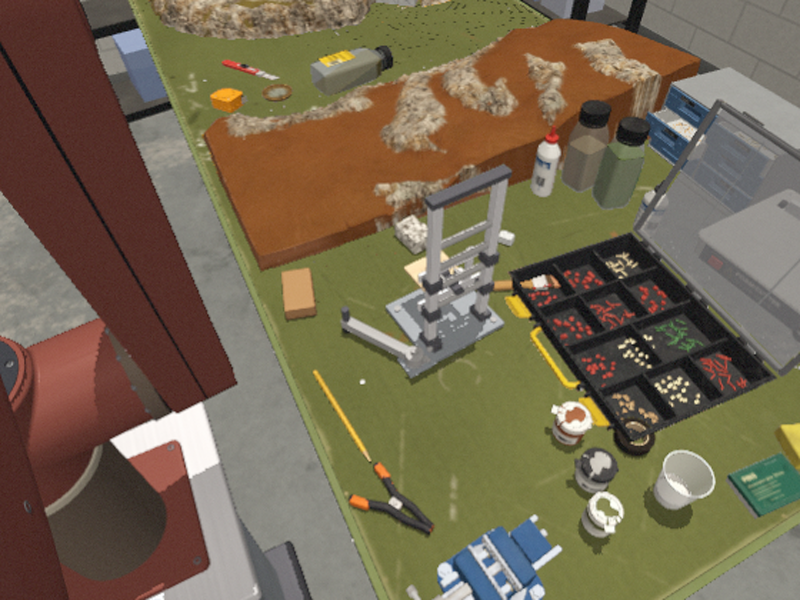

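View pics/side0.png

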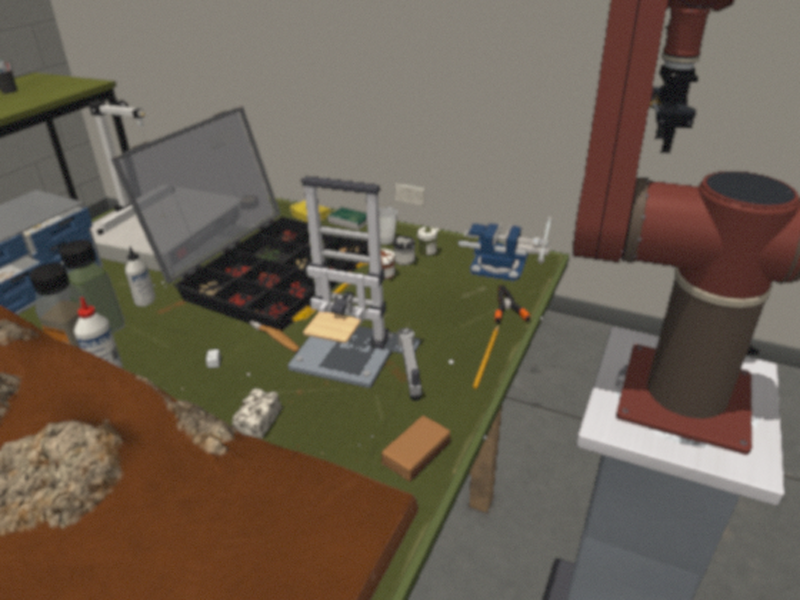

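The scene view shows the stand at about (455,280), its brace tab at (347,318), and the sanding block at (298,292). In the side view the shelf is at (333,325), the brace tab at (415,390) and the rock at (257,412). I'll enlarge both around the stand to fit its pose.

Run:
```python
import cv2,numpy as np,pickle
d=pickle.load(open("s0.pkl","rb"))
a=d["scene"]["pixels"][112:276,235:360,::-1]; b=d["side"]["pixels"][120:284,200:297,::-1]
f=lambda i:cv2.resize(i,None,fx=3.6,fy=3.6,interpolation=cv2.INTER_CUBIC)
im=np.hstack([f(a),f(b)]);print(im.shape);cv2.imwrite("pics/crop0.png",im)
```

```text
(590, 799, 3)
```

View pics/crop0.png

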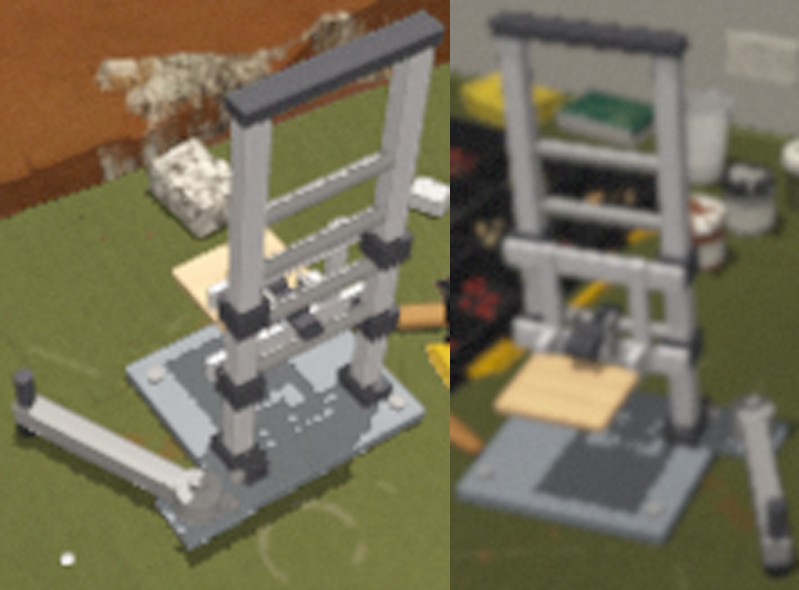

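```bash
cat > fit.py <<'E'
import cv2,numpy as np,pickle
from scipy.optimize import least_squares
d=pickle.load(open("s0.pkl","rb"))
S,D="scene","side"
P=[(S,128,368,-80,-80,12),(S,424,408,70,80,12),(D,460,490,-80,80,12),(D,657,531,-80,-80,12),
(S,324,187,30,0,235),(S,324,240,30,0,190),(D,600,157,30,0,235),(D,602,211,30,0,190),
(S,172,272,-78,-40,95),(S,268,230,-78,40,95),(D,497,394,-78,40,95),(D,605,418,-78,-40,95)]
T=[(S,24,375,59),(D,778,505,59)]
def px(n,u,v): return np.array([u/3.6+235,v/3.6+112] if n==S else [(u-450)/3.6+200,v/3.6+120])-.36
def proj(n,X):
    s=d[n];return cv2.projectPoints(np.array([X],float),cv2.Rodrigues(np.array(s["R"]))[0],np.array(s["t"],float),s["mtx"],np.array(s["dist"]))[0].ravel()
def W(p,X):
    c,s=np.cos(p[2]),np.sin(p[2]);x,y,z=np.array(X)/1e3
    return np.array([p[0]+c*x-s*y,p[1]+s*x+c*y,z])
def tab(q,z,r=141): return (50-r*np.cos(q),-100-r*np.sin(q),z)
def res(p):
    return np.concatenate([proj(n,W(p,X))-px(n,u,v) for n,u,v,*X in P]+[proj(n,W(p,tab(p[3],z)))-px(n,u,v) for n,u,v,z in T])
if __name__=="__main__":
    best=min((least_squares(res,[.6,0,y,.5],loss="soft_l1") for y in np.arange(-3,3,1)),key=lambda f:f.cost)
    p=best.x;np.save("p.npy",p);print(p,best.cost);print(np.round(best.fun.reshape(-1,2),1).tolist())
    for n,X in dict(o=(0,0,0),lip=(-78,0,87),hinge=(50,-100,20),tab=tab(p[3],20),home=tab(1.571,20),r3=(30,0,190)).items(): print(n,W(p,X).round(4))
    print("front dir",W([0,0,p[2]],(-1000,0,0)))
E
python3 fit.py
```

```text
[ 0.58890179  0.12475823 -1.46893401  0.44683922] 11.472585542381623
[[-0.4, 0.4], [1.2, 1.2], [-1.1, -0.2], [1.9, 1.3], [0.8, 1.4], [-0.7, 1.7], [-0.4, 0.3], [0.3, 1.4], [0.3, -0.2], [-0.1, -0.8], [-0.6, 2.9], [-0.5, 2.4], [0.3, 0.8], [-0.3, -0.2]]
o [0.5889 0.1248 0.    ]
lip [0.581  0.2024 0.087 ]
hinge [0.4945 0.0648 0.02  ]
tab [0.421  0.1852 0.02  ]
home [0.3542 0.0505 0.02  ]
r3 [0.592  0.0949 0.19  ]
front dir [-0.10168626  0.99481652  0.        ]
```

The fit is consistent to about 1–3 px (roughly 2–4 mm), and its dimensions agree with the given geometry. Next I'll check the obstacles and work out the brace move.

```bash
cat > h.py <<'E'
import numpy as np,cv2
from scipy.spatial.transform import Rotation as Ro
from cell import r
from fit import W,d
p=np.load("p.npy")
def ray(n,u,v):
    s=d[n];R=np.array(s["R"]);k=cv2.undistortPoints(np.array([[[u,v]]],float),s["mtx"],np.array(s["dist"])).ravel()
    return -R.T@s["t"],R.T@np.array([k[0],k[1],1])
def atz(n,u,v,z=0):
    c,w=ray(n,u*.7,v*.7);return (c+w*(z-c[2])/w[2]).round(3)
def sd(v): return W([0,0,p[2]],np.array(v)*1e3)      # stand direction -> world
def ori(z,y): # tool z, tool y directions (world)
    z=z/np.linalg.norm(z);y=y-z*(y@z);y/=np.linalg.norm(y);return np.column_stack([np.cross(y,z),y,z])
def rows(poses): # world (pos, R) -> rows
    o=r.observe();R0=Ro.from_quat(o["tcp_rot"]).as_matrix();x=o["ee_pos"]
    for P,R in poses: print([*np.round(Ro.from_matrix(R0.T@R).as_rotvec(),3).tolist(),*np.round(R0.T@(P-x),4).tolist()])
def st(): 
    o=r.observe();print(round(o["t"],2),o["ee_pos"].round(4),Ro.from_quat(o["tcp_rot"]).as_matrix().round(3).tolist(),o["joint_pos"].round(2),"F",o["ft_force"].round(2),round(o["finger_gap"],2))
def brace(q,rr=128,off=19,ztip=.018,tilt=15):
    di=np.array([-np.cos(q),-np.sin(q),0]);n=np.array([np.sin(q),-np.cos(q),0]);t=np.radians(tilt)
    y=sd(-di);z=sd(-n*np.sin(t))-np.array([0,0,np.cos(t)])
    R=ori(z,y)
    tip=W(p,(np.array([50,-100,0])+rr*di-off*n)); tip[2]=ztip
    return tip-.017*R[:,2],R
E
python3 - <<'E'
from h import *
for n,u,v in[("scene",262,267),("scene",430,195),("side",413,497),("side",270,445),("side",417,447),("scene",298,300),("side",257,425),("scene",570,435)]:
    print(n,u,v,atz(n,u,v),atz(n,u,v,.1))
P,R=brace(.40,off=40)
rows([(np.array([.40,-.35,.26]),R),(P+[0,0,.2],R),(P,R)]);print(P,R.round(2))
E
```

```text
scene 262 267 [0.328 0.409 0.   ] [0.318 0.307 0.1  ]
scene 430 195 [0.733 0.453 0.   ] [0.672 0.346 0.1  ]
side 413 497 [ 0.339  0.376 -0.   ] [0.306 0.448 0.1  ]
side 270 445 [0.585 0.377 0.   ] [0.517 0.449 0.1  ]
side 417 447 [0.373 0.286 0.   ] [0.335 0.371 0.1  ]
scene 298 300 [0.364 0.294 0.   ] [0.349 0.207 0.1  ]
side 257 425 [ 0.63  0.35 -0.  ] [0.556 0.425 0.1  ]
scene 570 435 [ 0.65 -0.16  0.  ] [ 0.6   -0.191  0.1  ]
[0.034, 0.26, -0.273, 0.3106, -0.1932, -0.021]
[0.034, 0.26, -0.273, 0.4959, -0.7089, 0.0055]
[0.034, 0.26, -0.273, 0.4959, -0.7085, 0.2055]
[0.46413906 0.1941906  0.03442074] [[ 0.85  0.48  0.23]
 [ 0.46 -0.88  0.12]
 [ 0.26 -0.   -0.97]]
```

Run:
```python
from h import *
P,R=brace(.43,off=36);print(P)
rows([(np.array([.37,-.35,.26]),R),(np.array([.385,.19,.2]),R),(P+[0,0,.09],R),(P,R)])
```

```text
[0.45682559 0.19119302 0.03442074]
[0.038, 0.259, -0.303, 0.2814, -0.2, -0.021]
[0.038, 0.259, -0.303, 0.4179, -0.7226, 0.0399]
[0.038, 0.259, -0.303, 0.4881, -0.7074, 0.1154]
[0.038, 0.259, -0.303, 0.4881, -0.7073, 0.2054]
```

play_rows --moves '[[[0.04, 0.26, -0.3, 0.28, -0.2, -0.02, 0], [0.04, 0.26, -0.3, 0.28, -0.2, -0.02, 0], [0.04, 0.26, -0.3, 0.28, -0.2, -0.02, 0], [0.04, 0.26, -0.3, 0.28, -0.2, -0.02, 0], [0.04, 0.26, -0.3, 0.28, -0.2, -0.02, 0], [0.04, 0.26, -0.3, 0.28, -0.2, -0.02, 0], [0.04, 0.26, -0.3, 0.42, -0.72, 0.04, 0], [0.04, 0.26, -0.3, 0.42, -0.72, 0.04, 0], [0.04, 0.26, -0.3, 0.42, -0.72, 0.04, 0], [0.04, 0.26, -0.3, 0.42, -0.72, 0.04, 0], [0.04, 0.26, -0.3, 0.42, -0.72, 0.04, 0], [0.04, 0.26, -0.3, 0.42, -0.72, 0.04, 0]]]'

```text
t: 1.6
ee_pos: [0.3815, 0.0233, 0.2178]
tcp_rot: [0.957, 0.259, 0.127, -0.034]
ft_force: [0.8, 0.5, -0.0]
finger_gap: 0.004
gripper_force: 0.0
```

Run:
```python
from h import *
st()
P,R=brace(.43,off=36)
rows([(np.array([.385,.19,.2]),R),(P+[0,0,.09],R)])
```

```text
1.6 [0.3815 0.0233 0.2178] [[0.834, 0.504, 0.225], [0.487, -0.864, 0.131], [0.26, 0.0, -0.966]] [-0.32 -0.62  2.3   0.2   1.29  0.68] F [ 0.79  0.48 -0.01] 0.0
[0.001, -0.001, -0.003, 0.0795, -0.1422, 0.0398]
[0.001, -0.001, -0.003, 0.1203, -0.107, 0.1291]
```

play_rows --moves '[[[0, 0, 0, 0.08, -0.14, 0.04, 0], [0, 0, 0, 0.08, -0.14, 0.04, 0], [0, 0, 0, 0.08, -0.14, 0.04, 0], [0, 0, 0, 0.08, -0.14, 0.04, 0], [0, 0, 0, 0.12, -0.107, 0.129, 0], [0, 0, 0, 0.12, -0.107, 0.129, 0], [0, 0, 0, 0.12, -0.107, 0.129, 0], [0, 0, 0, 0.12, -0.107, 0.129, 0]]]'

```text
t: 2.6
ee_pos: [0.4565, 0.1886, 0.1248]
tcp_rot: [0.957, 0.259, 0.126, -0.034]
ft_force: [0.5, -0.5, -0.1]
finger_gap: 0.008
gripper_force: 0.0
```

Run:
```python
from h import *
st()
P,R=brace(.43,off=36)
rows([(P,R)])
a=[];
for n in("scene","side"):
    s=r.snapshot(n);y,x=(112,215) if n=="scene" else (120,200)
    a.append(cv2.resize(s["pixels"][y:y+164,x:x+109,::-1],None,fx=3.6,fy=3.6,interpolation=cv2.INTER_CUBIC))
cv2.imwrite("pics/c1.png",np.hstack(a))
```

```text
2.6 [0.4565 0.1886 0.1248] [[0.834, 0.504, 0.223], [0.487, -0.864, 0.131], [0.259, -0.001, -0.966]] [ 0.17 -0.18  2.18  0.12  0.9   1.15] F [ 0.54 -0.47 -0.06] 0.01
[0.0, 0.0, -0.004, -0.0219, -0.002, 0.0877]
```

View pics/c1.png

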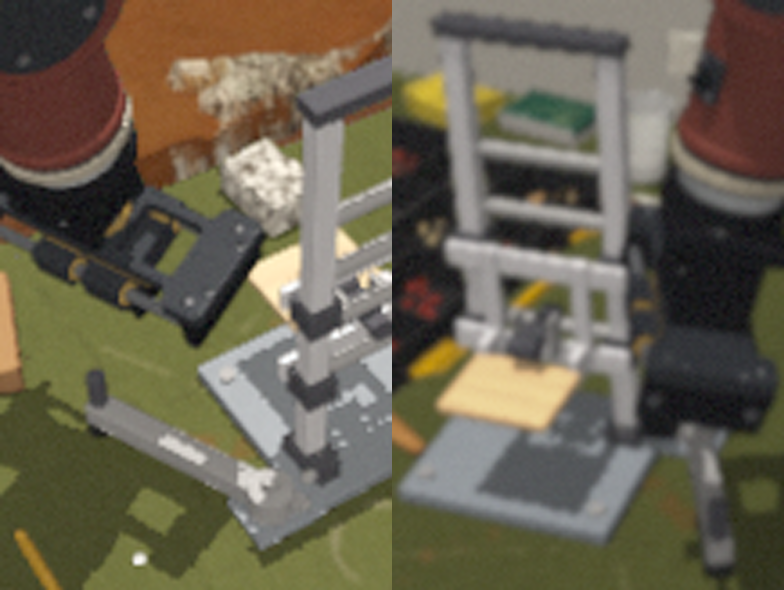

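Run:
```python
from h import *
from fit import proj
o=r.observe();R=Ro.from_quat(o["tcp_rot"]).as_matrix();x=o["ee_pos"]
for n,(yy,xx) in dict(scene=(112,215),side=(120,200)).items():
    for l,v in dict(tip=(0,0,.017),tcp=(0,0,0),body=(0,0,-.053),by=(0,.095,-.053),by_=(0,-.095,-.053),bc=(.038,.095,-.053),bc_=(-.038,.095,-.053)).items():
        q=(proj(n,x+R@np.array(v))-[xx,yy])*3.6+([392,0] if n=="side" else 0);print(n,l,q.round())
```

```text
scene tip [141. 301.]
scene tcp [135. 289.]
scene body [116. 247.]
scene by [243. 308.]
scene by_ [ -1. 190.]
scene bc [276. 259.]
scene bc_ [210. 358.]
side tip [656. 432.]
side tcp [663. 411.]
side body [683. 343.]
side by [670. 263.]
side by_ [698. 437.]
side bc [615. 254.]
side bc_ [724. 273.]
```

```bash
cat >> h.py <<'E'
def br(q,qo,rr=132,off=36,**k):
    P,R=brace(q,rr,off,**k);R2=brace(qo)[1];tip=P+.017*R[:,2];return tip-.017*R2[:,2],R2
def corners(P,R):
    for a in(-1,1):
        for b in(-1,1):
            c=P+R@np.array([.038*a,.095*b,-.053])-W(p,(0,0,0));print(a,b,[round(v*1e3) for v in(c@sd((1,0,0)),c@sd((0,1,0)),c[2])])
E
python3 - <<'E'
from h import *
P,R=br(.44,.1);rows([(P+[0,0,.05],R),(P,R)]);corners(P,R);print(P)
E
```

```text
[-0.085, -0.003, 0.316, -0.0112, -0.0077, 0.0402]
[-0.085, -0.003, 0.316, -0.0243, -0.0077, 0.0884]
-1 -1 [-174, -188, 76]
-1 1 [15, -169, 76]
1 -1 [-181, -115, 95]
1 1 [8, -96, 95]
[0.45296018 0.19562395 0.03442074]
```

play_rows --moves '[[[-0.085, 0, 0.316, -0.011, -0.008, 0.04, 0], [-0.085, 0, 0.316, -0.011, -0.008, 0.04, 0], [-0.085, 0, 0.316, -0.024, -0.008, 0.088, 0], [-0.085, 0, 0.316, -0.024, -0.008, 0.088, 0], [-0.085, 0, 0.316, -0.024, -0.008, 0.088, 0]]]'

```text
t: 3.32
ee_pos: [0.4534, 0.1965, 0.0354]
tcp_rot: [0.986, 0.1, 0.131, -0.014]
ft_force: [-0.2, 0.3, 1.0]
finger_gap: 0.007
gripper_force: 0.0
```

Run:
```python
from h import *
st()
qs=np.linspace(.5,1.58,12)
rows([br(q,max(.1,(q-.5)*1.3+.1),rr=130,off=20+(4 if q<.9 else 0)) for q in qs])
```

```text
3.33 [0.4534 0.1965 0.0354] [[0.945, 0.201, 0.256], [0.194, -0.98, 0.053], [0.262, -0.0, -0.965]] [ 0.26 -0.    2.22 -0.02  0.66  1.64] F [-0.17  0.27  1.02] 0.01
[-0.001, -0.003, 0.0, -0.0186, 0.0082, -0.0041]
[0.033, -0.003, -0.123, -0.0307, 0.0121, -0.0073]
[0.066, -0.003, -0.246, -0.0422, 0.0173, -0.0105]
[0.099, -0.003, -0.369, -0.0533, 0.0236, -0.0135]
[0.132, -0.003, -0.492, -0.0637, 0.031, -0.0163]
[0.166, -0.003, -0.616, -0.0757, 0.0425, -0.0195]
[0.199, -0.003, -0.739, -0.0841, 0.0521, -0.0218]
[0.232, -0.003, -0.862, -0.0916, 0.0625, -0.0239]
[0.265, -0.003, -0.985, -0.0981, 0.0735, -0.0256]
[0.298, -0.003, -1.109, -0.1035, 0.0852, -0.0271]
[0.332, -0.003, -1.232, -0.1077, 0.0973, -0.0283]
[0.365, -0.003, -1.355, -0.1108, 0.1098, -0.0291]
```

play_rows --moves '[[[0, 0, 0, -0.019, 0.008, -0.004, 0], [0.033, 0, -0.12, -0.031, 0.012, -0.007, 0], [0.066, 0, -0.246, -0.042, 0.017, -0.01, 0], [0.1, 0, -0.37, -0.053, 0.024, -0.013, 0], [0.13, 0, -0.49, -0.064, 0.031, -0.016, 0], [0.166, 0, -0.616, -0.076, 0.042, -0.019, 0], [0.2, 0, -0.74, -0.084, 0.052, -0.022, 0], [0.23, 0, -0.86, -0.092, 0.062, -0.024, 0], [0.265, 0, -0.985, -0.098, 0.073, -0.0255, 0], [0.3, 0, -1.11, -0.1035, 0.085, -0.027, 0], [0.3, 0, -1.11, -0.1035, 0.085, -0.027, 0]]]'

```text
t: 4.7
ee_pos: [0.3672, 0.0903, 0.0349]
tcp_rot: [0.774, 0.619, 0.104, -0.081]
ft_force: [0.3, -0.6, 0.0]
finger_gap: 0.006
gripper_force: 0.0
```

Run:
```python
from h import *
st()
P,R=br(1.38,1.244,rr=130,off=20);print("want",P)
rows([br(1.5,1.3,rr=130,off=22),(np.array([.38,.13,.1]),R)])
a=[];
for n in("scene","side"):
    s=r.snapshot(n);y,x=(112,215) if n=="scene" else (120,230)
    a.append(cv2.resize(s["pixels"][y:y+164,x:x+109,::-1],None,fx=3.6,fy=3.6,interpolation=cv2.INTER_CUBIC))
cv2.imwrite("pics/c2.png",np.hstack(a))
```

```text
4.7 [0.3672 0.0903 0.0349] [[0.211, 0.976, 0.06], [0.942, -0.22, 0.253], [0.261, 0.003, -0.965]] [-0.21 -0.17  2.38  0.33  0.95 -0.18] F [ 0.31 -0.64  0.02] 0.01
want [0.36581318 0.09202684 0.03442074]
[0.017, -0.002, -0.05, -0.0122, -0.0014, -0.0028]
[0.002, -0.002, 0.004, 0.057, 0.004, -0.052]
```

View pics/c2.png

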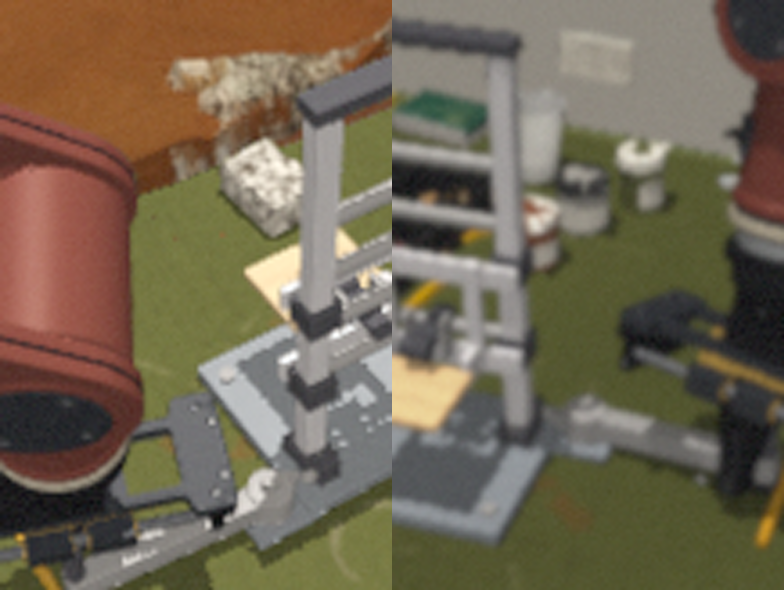

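play_rows --moves '[[[0, 0, 0, -0.012, -0.001, -0.003, 0], [0, 0, 0, -0.012, -0.001, -0.003, 0], [0, 0, 0, 0.03, 0, 0, 0], [0, 0, 0, 0.05, 0, -0.05, 0], [0, 0, 0, 0.08, 0, -0.12, 0], [0, 0, 0, 0.1, 0, -0.2, 0], [0, 0, 0, 0.1, 0, -0.2, 0], [0, 0, 0, 0.1, 0, -0.2, 0]]]'

```text
t: 5.8
ee_pos: [0.3762, 0.1349, 0.2549]
tcp_rot: [0.773, 0.62, 0.104, -0.081]
ft_force: [0.9, -0.1, -0.9]
finger_gap: 0.003
gripper_force: 0.0
```

```bash
cat >> h.py <<'E'
def front(tx,tz,e=30,ty=0): # tip position in stand frame, mm
    e=np.radians(e);R=ori(sd((np.cos(e),0,0))-np.array([0,0,np.sin(e)]),sd((0,1,0)))
    return W(p,(tx,ty,tz))-.017*R[:,2],R
E
python3 - <<'E'
from h import *
from fit import proj,tab
st()
rows([front(-230,220),front(-150,55),front(-67,55)]);print(front(-67,55)[0])
a=[];
for n in("scene","side"):
    s=r.snapshot(n);im=s["pixels"][:,:,::-1].copy();y,x=(150,200) if n=="scene" else (150,200)
    for q in(1.35,1.571): cv2.circle(im,tuple(int(round(v*16)) for v in proj(n,W(p,tab(q,59)))),12,(0,0,255) if q>1.5 else (255,0,0),1,cv2.LINE_AA,4)
    a.append(cv2.resize(im[y:y+140,x:x+130],None,fx=3,fy=3,interpolation=cv2.INTER_CUBIC))
cv2.imwrite("pics/c3.png",np.hstack(a))
E
```

```text
5.8 [0.3762 0.1349 0.2549] [[0.208, 0.976, 0.061], [0.942, -0.217, 0.254], [0.261, 0.004, -0.965]] [-0.07 -0.47  2.15  0.26  1.43  0.11] F [ 0.88 -0.12 -0.9 ] 0.0
[-0.127, -1.299, -0.32, 0.2521, 0.1325, 0.0963]
[-0.127, -1.299, -0.32, 0.1356, 0.157, 0.2358]
[-0.127, -1.299, -0.32, 0.0596, 0.1832, 0.2153]
[0.58059174 0.20605705 0.0635    ]
```

View pics/c3.png

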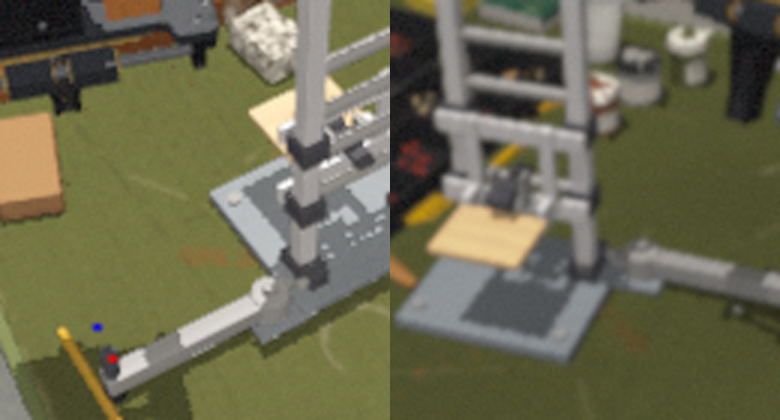

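The red home mark lies on the post top at (111,357), so the brace is home. Next is the front of the stand.

play_rows --moves '[[[-0.127, -1.3, -0.32, 0.252, 0.132, 0.096, 0.4], [-0.127, -1.3, -0.32, 0.252, 0.132, 0.096, 0.4], [-0.127, -1.3, -0.32, 0.252, 0.132, 0.096, 0.4], [-0.127, -1.3, -0.32, 0.252, 0.132, 0.096, 0.4], [-0.127, -1.3, -0.32, 0.252, 0.132, 0.096, 0.4], [-0.127, -1.3, -0.32, 0.252, 0.132, 0.096, 0.4], [-0.127, -1.3, -0.32, 0.252, 0.132, 0.096, 0.4], [-0.127, -1.3, -0.32, 0.252, 0.132, 0.096, 0.4], [-0.127, -1.3, -0.32, 0.252, 0.132, 0.096, 0.4], [-0.127, -1.3, -0.32, 0.252, 0.132, 0.096, 0.4], [-0.127, -1.3, -0.32, 0.252, 0.132, 0.096, 0.4]]]'

```text
t: 7.28
ee_pos: [0.5623, 0.3676, 0.226]
tcp_rot: [0.581, 0.643, -0.336, 0.369]
ft_force: [0.1, 0.2, 0.7]
finger_gap: 0.398
gripper_force: 0.0
```

Run:
```python
from h import *
st()
rows([front(-230,220),front(-150,55),front(-67,55)])
```

```text
7.28 [0.5623 0.3676 0.226 ] [[-0.054, 0.995, 0.084], [0.499, 0.1, -0.861], [-0.865, -0.004, -0.502]] [ 0.79  0.88  0.93 -0.82  2.    0.6 ] F [0.09 0.19 0.7 ] 0.4
[-0.004, -0.003, 0.003, -0.002, 0.0018, -0.0016]
[-0.004, -0.003, 0.003, 0.1005, 0.0026, 0.1504]
[-0.004, -0.003, 0.003, 0.0589, 0.0027, 0.2222]
```

play_rows --moves '[[[0, 0, 0, 0.1, 0.003, 0.15, 0.4], [0, 0, 0, 0.1, 0.003, 0.15, 0.4], [0, 0, 0, 0.1, 0.003, 0.15, 0.4], [0, 0, 0, 0.1, 0.003, 0.15, 0.4], [0, 0, 0, 0.08, 0.003, 0.185, 0.4], [0, 0, 0, 0.059, 0.003, 0.222, 0.4], [0, 0, 0, 0.059, 0.003, 0.222, 0.4], [0, 0, 0, 0.059, 0.003, 0.222, 0.4]]]'

```text
t: 8.28
ee_pos: [0.5816, 0.2082, 0.0654]
tcp_rot: [0.581, 0.643, -0.335, 0.37]
ft_force: [-0.6, -0.2, 0.1]
finger_gap: 0.398
gripper_force: 0.0
```

Run:
```python
from h import *
st()
rows([front(-67,55),front(-67,65),front(-67,70)])
a=[]
for n,(y,x) in dict(side=(140,190),scene=(130,250)).items():
    s=r.snapshot(n);a.append(cv2.resize(s["pixels"][y:y+140,x:x+115,::-1],None,fx=3.4,fy=3.4,interpolation=cv2.INTER_CUBIC))
cv2.imwrite("pics/c4.png",np.hstack(a))
```

```text
8.28 [0.5816 0.2082 0.0654] [[-0.052, 0.995, 0.087], [0.499, 0.101, -0.86], [-0.865, -0.002, -0.502]] [ 0.62  0.86  1.31 -0.85  1.64  0.76] F [-0.58 -0.18  0.12] 0.4
[-0.001, -0.003, 0.001, 0.0007, -0.0012, 0.0027]
[-0.001, -0.003, 0.001, -0.008, -0.0012, -0.0023]
[-0.001, -0.003, 0.001, -0.0123, -0.0012, -0.0048]
```

View pics/c4.png

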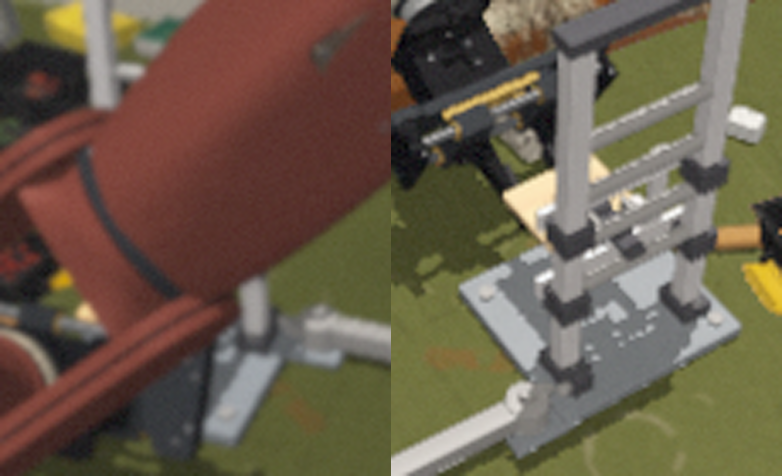

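play_rows --moves '[[[0, 0, 0, -0.003, 0, 0.005, 0.4], [0, 0, 0, -0.007, 0, 0.003, 0.4], [0, 0, 0, -0.012, 0, 0, 0.4], [0, 0, 0, -0.016, 0, -0.002, 0.4], [0, 0, 0, -0.02, 0, -0.005, 0.4], [0, 0, 0, -0.025, 0, -0.007, 0.4], [0, 0, 0, -0.029, 0, -0.01, 0.4], [0, 0, 0, -0.029, 0, -0.01, 0.4], [0, 0, 0, -0.029, 0, -0.01, 0.4]]]'

```text
t: 9.5
ee_pos: [0.5807, 0.2006, 0.0926]
tcp_rot: [0.579, 0.644, -0.337, 0.369]
ft_force: [-1.3, 1.1, -5.9]
finger_gap: 0.401
gripper_force: 2.8
```

```bash
cat >> h.py <<'E'
from fit import proj
def lift(save=None): # match a guide block of the rest along the upright, scene view
    s=r.snapshot("scene")["pixels"];k=4
    up=lambda i:cv2.resize(i,None,fx=k,fy=k,interpolation=cv2.INTER_CUBIC)
    ref=up(d["scene"]["pixels"]);im=up(s)
    # blocks at crop0 px (240,318) and (385,247)
    for y0,(u,v) in((-55,(240,318)),(55,(385,247))):
        c=np.array([u/3.6+235,v/3.6+112]);a=(c*k).astype(int);t=ref[a[1]-22:a[1]+23,a[0]-26:a[0]+27]
        z0=min(np.arange(.05,.3,.001),key=lambda z:abs(proj("scene",W(p,(30,y0,z*1e3)))[1]-c[1]))
        m=cv2.matchTemplate(im,t,cv2.TM_CCOEFF_NORMED);best=(-1,)
        for h in np.arange(-.01,.18,.0005):
            e=(proj("scene",W(p,(30,y0,(z0+h)*1e3)))-proj("scene",W(p,(30,y0,z0*1e3))))*k+a
            x,y=np.round(e).astype(int)-[26,22]
            if y<0:continue
            sc=m[y-1:y+2,x-3:x+4].max();best=max(best,(sc,h))
        print("lift",y0,round(z0,3),np.round(best,4))
    if save: cv2.imwrite(save,up(s[90:240,240:390])[:,:,::-1])
E
python3 - <<'E'
from h import *
st();lift()
E
```

```text
9.5 [0.5807 0.2006 0.0926] [[-0.056, 0.995, 0.084], [0.497, 0.101, -0.862], [-0.866, -0.007, -0.5]] [ 0.61  0.81  1.34 -0.86  1.66  0.74] F [-1.26  1.08 -5.86] 0.4
lift -55 0.156 [0.8742 0.0205]
lift 55 0.158 [0.7209 0.0195]
```

play_rows --moves '[[[0, 0, 0, -0.007, 0, -0.004, 0.4], [0, 0, 0, -0.014, 0, -0.008, 0.4], [0, 0, 0, -0.0208, 0, -0.012, 0.4], [0, 0, 0, -0.0277, 0, -0.016, 0.4], [0, 0, 0, -0.0346, 0, -0.02, 0.4], [0, 0, 0, -0.0416, 0, -0.024, 0.4], [0, 0, 0, -0.0485, 0, -0.028, 0.4], [0, 0, 0, -0.0554, 0, -0.032, 0.4], [0, 0, 0, -0.0624, 0, -0.036, 0.4], [0, 0, 0, -0.065, 0, -0.0375, 0.4], [0, 0, 0, -0.065, 0, -0.0375, 0.4]]]'

```text
t: 10.92
ee_pos: [0.5813, 0.2007, 0.1685]
tcp_rot: [0.579, 0.643, -0.337, 0.369]
ft_force: [-4.2, 2.5, -5.6]
finger_gap: 0.395
gripper_force: 3.1
```

Run:
```python
from h import *
st();lift()
```

```text
10.93 [0.5813 0.2007 0.1685] [[-0.056, 0.995, 0.085], [0.497, 0.101, -0.862], [-0.866, -0.006, -0.5]] [ 0.61  0.7   1.34 -0.87  1.72  0.66] F [-4.23  2.55 -5.57] 0.4
lift -55 0.156 [0.8169 0.0955]
lift 55 0.158 [0.9314 0.0975]
```

play_rows --moves '[[[0, 0, 0, -0.005, 0, -0.003, 0.4], [0, 0, 0, -0.01, 0, -0.006, 0.4], [0, 0, 0, -0.0147, 0, -0.0085, 0.4], [0, 0, 0, -0.0147, 0, -0.0085, 0.4], [0, 0, 0, -0.0147, 0, -0.0085, 0.4], [0, 0, 0, -0.0147, 0, -0.0085, 0.4], [0, 0, 0, -0.0147, 0, -0.0085, 0.4]]]'

```text
t: 11.85
ee_pos: [0.5816, 0.2008, 0.1857]
tcp_rot: [0.579, 0.643, -0.337, 0.37]
ft_force: [-4.5, 1.7, -5.2]
finger_gap: 0.402
gripper_force: 3.0
```

Run:
```python
from h import *
st();lift("pics/c5.png")
```

```text
11.85 [0.5816 0.2008 0.1857] [[-0.055, 0.995, 0.085], [0.497, 0.101, -0.862], [-0.866, -0.005, -0.5]] [ 0.61  0.68  1.34 -0.87  1.74  0.64] F [-4.46  1.69 -5.19] 0.4
lift -55 0.156 [0.8231 0.113 ]
lift 55 0.158 [0.9755 0.045 ]
```

View pics/c5.png

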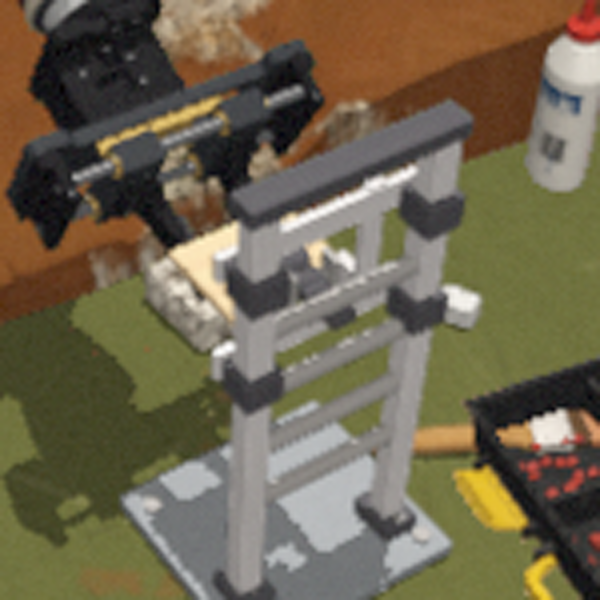

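The lift is about 0.113, and the pawl nose at (342,315) is above the third rung at (335,355). I'll lower it gently.

play_rows --moves '[[[0, 0, 0, 0.0035, 0, 0.002, 0.4], [0, 0, 0, 0.007, 0, 0.004, 0.4], [0, 0, 0, 0.0104, 0, 0.006, 0.4], [0, 0, 0, 0.0139, 0, 0.008, 0.4], [0, 0, 0, 0.0165, 0, 0.0095, 0.4], [0, 0, 0, 0.019, 0, 0.011, 0.4], [0, 0, 0, 0.0208, 0, 0.012, 0.4], [0, 0, 0, 0.0225, 0, 0.013, 0.4], [0, 0, 0, 0.0242, 0, 0.014, 0.4], [0, 0, 0, 0.0242, 0, 0.014, 0.4], [0, 0, 0, 0.0242, 0, 0.014, 0.4]]]'

```text
t: 13.28
ee_pos: [0.5813, 0.2006, 0.1566]
tcp_rot: [0.579, 0.644, -0.337, 0.369]
ft_force: [-0.5, -0.9, 0.4]
finger_gap: 0.404
gripper_force: 0.0
```

Run:
```python
from h import *
st();lift()
```

```text
13.28 [0.5813 0.2006 0.1566] [[-0.056, 0.995, 0.085], [0.497, 0.101, -0.862], [-0.866, -0.006, -0.5]] [ 0.61  0.72  1.34 -0.87  1.71  0.67] F [-0.51 -0.91  0.4 ] 0.4
lift -55 0.156 [0.8306 0.0905]
lift 55 0.158 [0.949  0.0915]
```

Seated at about 0.090, and the force is gone. I'll drop a little further and withdraw along the fingers.

play_rows --moves '[[[0, 0, 0, 0.007, 0, 0.004, 0.4], [0, 0, 0, 0.009, 0, 0.0, 0.4], [0, 0, 0, 0.009, 0, -0.04, 0.4], [0, 0, 0, 0.009, 0, -0.09, 0.4], [0, 0, 0, 0.009, 0, -0.09, 0.4], [0, 0, 0, 0.009, 0, -0.09, 0.4]]]'

```text
t: 14.08
ee_pos: [0.5729, 0.2826, 0.193]
tcp_rot: [0.579, 0.644, -0.337, 0.369]
ft_force: [0.8, 0.5, -0.0]
finger_gap: 0.397
gripper_force: 0.0
```

Run:
```python
from h import *
st();lift("pics/c6.png")
```

```text
14.07 [0.5729 0.2826 0.193 ] [[-0.057, 0.995, 0.085], [0.496, 0.102, -0.862], [-0.866, -0.007, -0.5]] [ 0.7   0.78  1.16 -0.84  1.85  0.64] F [ 0.84  0.47 -0.04] 0.4
lift -55 0.156 [0.8517 0.0205]
lift 55 0.158 [0.9518 0.0915]
```

View pics/c6.png

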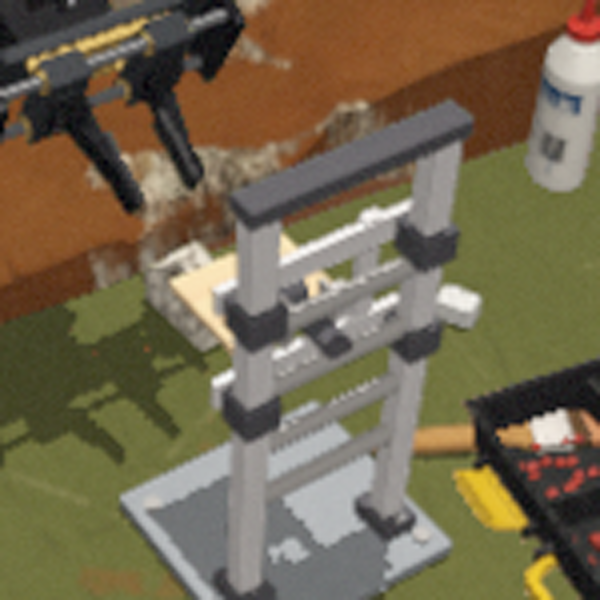

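The pawl at (330,340) sits on the third rung, the rest is at about 0.090 (the 0.0205 reading matched the lower block), and the fingers are clear at (135,205). I'll hand it in.

```bash
python3 -c "
from cell import r
print(r.job_done())"
```

```text
the job is handed in; nothing more can be done
None
```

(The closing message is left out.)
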